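Bolt the bench-end gate through its slotted locking disc

ROBOT

A 6-joint arm with a two-finger parallel gripper is mounted at the origin on the work surface. World frame = base frame: x ahead of the robot, y to its left, z up, the work surface at z = 0. Lengths are in m, angles in rad, forces in N, time in s.
With the tool pointing down it reaches from about 0.2 to 0.875 m from the base axis. Payload 3.4 kg.
Tool frame: the origin (TCP) lies between the finger pads; the fingertips stand ahead of it and the grasp point (between the pads) is the TCP (nose_length is the z of the fingertips in the tool frame, in m); z points along the fingers, x is the direction in which the jaws open and shut, and the axes are right-handed (so a half turn about z gives the same grasp; the last joint's range is limited). The gripper opens to 94 mm and grips with 3 to 60 N. Pads are 16 mm wide; open, the fingers measure 119 mm over their backs; the gripper's body (75 mm by 177 mm) begins 78 mm behind the grasp point.
Start: joints at [-1.458, 0.276, 1.505, -0, 1.361, -0.121], TCP at [0.133, -0.559, 0.224] pointing down, gripper open.
Joint ranges: [-2.89, 2.89], [-0.75, 2.08], [0.22, 2.7], [-1.18, 4.32], [0.11, 2.71], [-2.7, 2.7]. Speed limits (rad/s): [2.57, 2.57, 3.14, 3.14, 3.14, 3.14].

INTERFACE

Orientations are given as a unit quaternion [w, x, y, z].
In Python, from rig import observe, camera, get_calibration, hand_in, nose_length gives the robot as it stands.
- The arm moves only by the tool carry_out, never from a script. Its argument "plan" is a list of rows, each a list of 6 numbers: the shift along the tool's x, y, z in cm, then the turn, a rotation vector about the tool's x, y, z in degrees. In form: [[dx, dy, dz, rx, ry, rz], ...]. A call has 1 to 20 rows; each row is the pose to reach, as a shift and turn from the pose measured when the call began, along the tool's axes at that moment; what a row does not reach only later rows make up. A row lasts 1/8 s, in which the tool goes at most 62.5 mm and 10.7 degrees, less where a joint would pass 70% of its speed; a pose out of reach is approached as far as the arm can. A call with a gripper value outside its range is refused whole. "claw" is the finger opening in cm, from 0 to 9.4, set as the call begins (left out, the last holds). The fingers move at their own pace and stop on an object; "grip_force" is the grip in N (left out, the last holds). Time passes only in rows, so rows that repeat a pose let the fingers close. It gives the time, the measured TCP pose, the force and the opening at its end, in the units of the state.
- observe(): the state, without advancing time (a new reading comes with each control period).
- camera(name): name is "scene" or "top" or "wrist"; returns the picture (384x512x3 uint8, red, green, blue); there is no depth.
- get_calibration(name): a dict with "fov_y" (degrees; the focal length in pixels is half the picture's height over the tangent of half this angle, whatever the lens; pixels are square), "cx", "cy" (the principal point, pixels), "dist_coeffs" ([k1, k2, p1, p2, k3] as OpenCV has them; the pictures are not rectified), "world_to_cam" (4x4, takes a point from world to camera coordinates). Camera axes: x right, y down, z forward; pixel columns grow to the right and rows downward; lengths in m; the calibration is good to about 2 mm. A picture is of the moment at which its call begins: read the wrist's pose just before it. get_calibration takes no time and is no camera call; for the wrist camera it gives the pose at the moment of the call.
- hand_in(): hands the job in, once; it reports no verdict.
The state is a dict: "time_s": time; "qpos": joint angles; "qd": joint speeds; "joint_efforts": joint torques, N m; "tool_pos": TCP position; "eef_rot": TCP orientation; "force": force on the tool from outside, world axes, zero at the start; "moment": the same for the moment, N m; "finger_gap": finger opening in m.
Only numpy, scipy, OpenCV 4.12 (cv2) and the standard library are available. Lean on these libraries where they do the work, as an engineer would, in place of code of your own. Each camera call takes 0.05 s, during which the arm holds its last target. There are 200 camera calls.

TASK

Lock the bench-end gate using fingertip pushes only, without gripping anything: first push the open gate fully shut, then turn the slotted disc by one of its upright pegs until its slot lines up with the sliding bar, then push the bar by its thumb piece through the slot and fully home in the gate's brass keeper. Push gently (under 30 N), and leave the loose mallet parts where they stand.

Things in the scene. Friction and masses are not known exactly. Their poses are not given: they have to be found in the camera images.
- gate_frame: Fixed oak frame carrying gate, disc and bar, turned differently each time. Origin on the worktop under the disc's axis. +y: the way the bar slides (bar, disc, gate lie in that order along it, on x = 0); -x: its front, roughly towards the robot. Oak deck 100 mm wide, y -235 to +50 mm, top 60 mm high. Gate post 45 mm square, 101 mm tall at y 278 mm; 6 mm sill between.
- gate (a joint): Angle of the low oak gate in rad: 0 is fully shut (hard stop, gate in line with the bar), it grows as the free end swings out to the front (-x of the frame); starts between 0.25 and 0.55. Light friction, it stays where it is left.
- gate_hinge (a point): Point on the gate's upright hinge axis, 36 mm above the worktop. Turns with the gate: its -y axis runs along the gate to the free end, its -x axis points out of the front face. The gate is 190 mm long from this axis, 24 mm thick (the axis is at mid thickness) and from 10 to 62 mm high.
- gate_front (a point): Point on the front face of the gate, 115 mm from the hinge axis and 36 mm above the worktop; axes as for gate_hinge. Push here. At the gate's free end a brass keeper, an open channel 20 mm wide, 34 mm over all, 32 mm long, stands on its top up to height 78 mm.
- disc (a joint): Angle of the disc in rad, growing anticlockwise seen from above: the slot is in line with the bar at 0 and equally at 3.14; it turns freely either way over more than that, starts between 0.55 and 2.6. Friction about 0.05 N m, it stays where it is left.
- disc_slot (a point): Centre of the steel locking disc (80 mm diameter, 18 mm thick, upright axis) at the level of its top face, 78 mm above the worktop; its y axis runs along the slot, which is 20 mm wide, 14 mm deep and crosses the whole disc. Turned away, the disc blocks the bar.
- peg_a (a point): Middle of one of the two upright steel pegs on the disc, 29 mm from its axis, square to the slot; 10 mm diameter, rising 28 mm from the disc's top, from height 78 to 106 mm.
- peg_b (a point): Middle of the other peg, opposite peg_a, of the same size.
- bar (a joint): Travel of the steel bar in m along the frame's +y: 0 drawn right back, 0.150 fully home (hard stop); starts between 0 and 0.020. Friction about 2 N, it stays where it is left.
- bar_thumb (a point): Centre of the bar's thumb piece, an upright steel block 30 mm wide (across the bar), 12 mm thick (along the bar), from height 78 to 108 mm. Its rear face, towards the frame's -y, is what is pushed. Axes parallel to the frame's.
- bar_nose (a point): Rounded nose of the bar, 140 mm ahead of the middle of the thumb piece, at height 71 mm; the bar is 12 mm wide and 10 mm high; axes parallel to the frame's, y along the bar. It slides in an open steel channel 39 mm wide over all, side walls 76 mm high, from frame y -227 to -49 mm; a strap 80 mm high spans it at y -46 mm.
- mallet_head: Loose boxwood mallet head with brass end rings, 200 mm long (its y), 62 mm across, lying on a flat brass sole; origin under its middle. Stands behind the frame. Leave alone.
- ferrule: Loose steel mallet ferrule, a tube 36 mm in diameter and 45 mm tall, upright; origin under its middle. Leave alone.
- shaft_offcut: Loose hickory shaft offcut, 26 mm square and 110 mm long (its y), lying; origin under its middle. Leave alone.
- wedge_block: Loose cast iron wedge, 80 mm long (x), 40 mm wide, 6 to 32 mm high; origin under its middle. Leave alone.

How it is judged:
By the outcome, as a careful person would: the job done as asked, in the order asked, and still so for the second after the job is handed in, with the robot touching nothing.
It also fails if it takes over 64 s, if anything falls off the work surface, if the arm or the gripper's body presses on something with over 40 N, if the wrist force passes 120 N, or if a joint passes its speed limit or range.

## Working session

There is one attempt and no reset: what is moved stays moved. The work goes in short steps, Python scripts to look and compute and a tool call to move; the robot and the scene stay as the last step left them, time stands still between calls to the robot, and variables do not carry over. Pictures are saved under pics/ and viewed, about 8 in all and at most 12, crops included, and the job is handed in when it is done.

Besides the shell and the picture viewer there is one more tool, called after ">>>" as name(argument=value, ...), one argument or row to a line, values as JSON. carry_out: Moves the arm, as the interface text tells. Its arguments: {"type":"object","properties":{"plan":{"type":"array","items":{"type":"array","items":{"type":"number"}}},"claw":{"type":"number"},"grip_force":{"type":"number"}},"required":["plan"]}

```bash
ls; mkdir -p pics; python3 - <<'E'
from rig import *
import cv2
s=observe();print(s['time_s'],s['tool_pos'],s['eef_rot'],s['force'],s['finger_gap'])
print(nose_length if not callable(nose_length) else nose_length())
for n in('top','scene'):
    c=get_calibration(n);print(n,c)
    cv2.imwrite(f'pics/{n}0.png',camera(n)[:,:,::-1])
E
```

```text
pics
0.0 [ 0.13314953 -0.55882792  0.22360608] [-6.39119152e-04  7.84755904e-01 -6.19804288e-01 -6.38229813e-04] [-0.82310786 -0.48191423  0.17704674] 0.09399651021731432
0.019
top {'fov_y': 55.118689820934556, 'cx': 253.255939549935, 'cy': 195.14463483355658, 'dist_coeffs': array([-0.11783294,  0.        ,  0.        ,  0.        ,  0.        ]), 'world_to_cam': array([[-0.00221272, -0.99960197, -0.02812492,  0.08282493],
       [-0.99802494,  0.00397317, -0.06269315,  0.60734002],
       [ 0.06277994,  0.02793064, -0.99763649,  0.70455738],
       [ 0.        ,  0.        ,  0.        ,  1.        ]])}
scene {'fov_y': 46.29718402119333, 'cx': 259.140175978018, 'cy': 191.14243840477803, 'dist_coeffs': array([0.02788904, 0.        , 0.        , 0.        , 0.        ]), 'world_to_cam': array([[ 0.06064479,  0.99809699, -0.01116305, -0.1055714 ],
       [ 0.83300412, -0.05676894, -0.55034665, -0.42296073],
       [-0.54993304,  0.02407679, -0.83486164,  1.44620065],
       [ 0.        ,  0.        ,  0.        ,  1.        ]])}
```

View pics/top0.png

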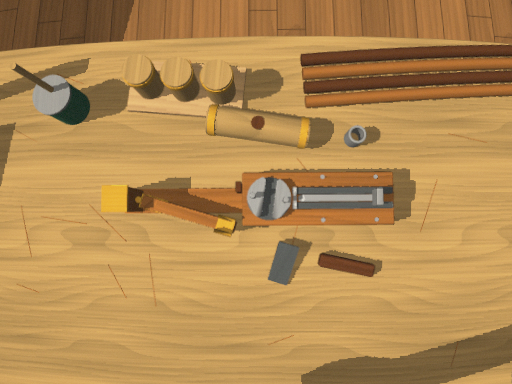

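View pics/scene0.png

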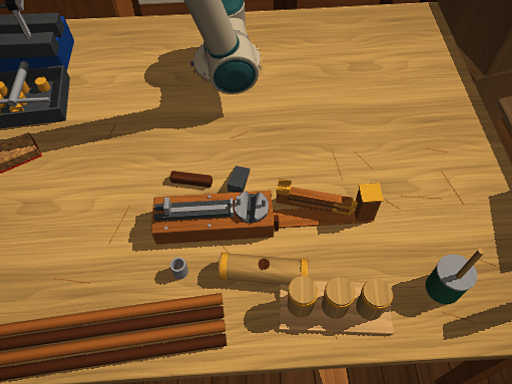

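The top view shows the deck spanning px (243–394, 171–225), the disc at (269,198), the thumb piece at (378,197), the gate's free end at (226,226) and the post at (115,198). I'll enlarge it.

```bash
cat > h.py <<'E'
import numpy as np, cv2
from rig import *
def K(c):
    f=192/np.tan(np.radians(c['fov_y'])/2); return np.array([[f,0,c['cx']],[0,f,c['cy']],[0,0,1.]])
def ray(c,uv,z):
    p=cv2.undistortPoints(np.array([[uv]],float),K(c),c['dist_coeffs'])[0,0]
    M=c['world_to_cam'];R=M[:3,:3];o=-R.T@M[:3,3];d=R.T@np.array([*p,1]);return o+d*(z-o[2])/d[2]
def proj(c,P):
    M=c['world_to_cam'];r,_=cv2.Rodrigues(M[:3,:3])
    return cv2.projectPoints(np.array(P,float).reshape(-1,3),r,M[:3,3],K(c),c['dist_coeffs'])[0][:,0]
E
python3 - <<'E'
from h import *
im=cv2.imread('pics/top0.png')
cv2.imwrite('pics/crop0.png',cv2.resize(im[155:245,215:405],None,fx=4.2,fy=4.2,interpolation=cv2.INTER_CUBIC))
cv2.imwrite('pics/crop1.png',cv2.resize(im[165:245,95:250],None,fx=5,fy=5,interpolation=cv2.INTER_CUBIC))
E
```

```text
(no output)
```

View pics/crop0.png

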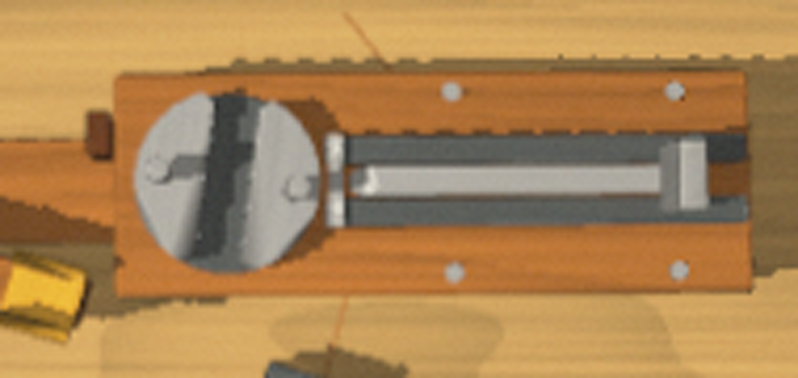

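View pics/crop1.png

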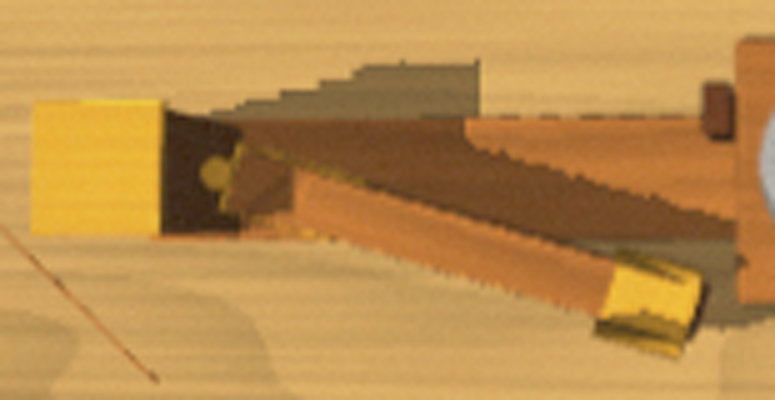

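The crops show the slot running from (238,95) to (212,270) in crop0, roughly square to the bar. The peg tops are at (158,167) and (298,186), and the thumb top is centred at (693,173). In crop1 the gate top runs from the hinge near (225,175) to the keeper at (655,300).

```bash
python3 - <<'E'
from h import *
c=get_calibration('top')
A=lambda X,Y:((X+.5)/4.2-.5+215,(Y+.5)/4.2-.5+155)
B=lambda X,Y:((X+.5)/5-.5+95,(Y+.5)/5-.5+165)
def w(p,z): return ray(c,p,z)[:2]
co=[w(A(*p),.06) for p in[(115,73),(747,72),(751,290),(115,295)]]
print('deck',np.round(co,4))
left=(co[0]+co[3])/2; right=(co[1]+co[2])/2
y=(left-right);L=np.linalg.norm(y);y/=L;x=np.array([y[1],-y[0]])
print('len',L,'wid',np.linalg.norm(co[0]-co[3]),np.linalg.norm(co[1]-co[2]))
o1=(left+right)/2+y*(.0925)
print('yaw y',y,'origin from deck',o1)
dc=w(A(228,183),.078);print('disc c',dc)
p1=w(A(158,167),.106);p2=w(A(298,186),.106);print('pegs',p1,p2,np.linalg.norm(p1-p2),(p1+p2)/2)
for n,p in (('p1',p1),('p2',p2)): d=p-o1;print(n,'frame',d@x,d@y)
d=p1-p2; print('peg axis angle in frame(x->y)',np.arctan2(d@y,d@x))
s=w(A(238,95),.078)-w(A(212,270),.078);print('slot angle from y',np.arctan2(-(s@x),s@y))
t=w(A(693,173),.108);print('thumb',t,(t-o1)@x,(t-o1)@y)
pc=[w(B(*p),.101) for p in[(33,101),(162,101),(162,235),(32,235)]];pm=np.mean(pc,0);print('post',pm,(pm-o1)@x,(pm-o1)@y)
k=w(B(655,300),.07);print('keeper',k,(k-o1)@x,(k-o1)@y)
for p in[(295,170),(600,260)]:
  q=w(B(*p),.062);print((q-o1)@x,(q-o1)@y)
for nm,p in(('wedge',(284,262)),('shaft',(347,264))):
  q=w(p,.02);print(nm,q,(q-o1)@x,(q-o1)@y)
s=observe();print(cv2.Rodrigues(np.eye(3))[0].T, s['time_s'])
E
```

```text
deck [[ 0.6486  0.1008]
 [ 0.6482 -0.1825]
 [ 0.5507 -0.1819]
 [ 0.5499  0.1008]]
len 0.2830237521991222 wid 0.0986489644102703 0.09747497197737527
yaw y [-5.98726495e-04  9.99999821e-01] origin from deck [0.59928692 0.05181695]
disc c [0.5983215  0.05100399]
pegs [0.60353195 0.08030794] [0.59544548 0.0225463 ] 0.05832493037374617 [0.59948871 0.05142712]
p1 frame 0.004262086692527227 0.028488437695509683
p2 frame -0.0038589580911160245 -0.029268346622217008
peg axis angle in frame(x->y) 1.431104481900741
slot angle from y -1.7232846702319198
thumb [ 0.60003672 -0.14131263] 0.0006341680661930572 -0.19312999838925662
post [0.59805199 0.32952497] -0.0010686600459939703 0.2777087014204393
keeper [0.55060246 0.13034807] -0.048637425723895324 0.07856025362958104
2.562527399808148e-05 0.2160124776354516
-0.033921415844290474 0.09992151699574053
wedge [0.47653776 0.02117089] -0.12276748621399308 -0.030572567129848453
shaft [ 0.47184605 -0.10230074] -0.12753311633309045 -0.15404135935378357
[[0. 0. 0.]] 0.1
```

>>> carry_out(
  plan=[
    [-63.4,-54.8,0,0,0,13.4],
    [-63.4,-54.8,0,0,0,13.4],
    [-63.4,-54.8,0,0,0,13.4],
    [-63.4,-54.8,0,0,0,13.4],
    [-63.4,-54.8,0,0,0,13.4],
    [-63.4,-54.8,0,0,0,13.4],
    [-63.4,-54.8,0,0,0,13.4],
    [-63.4,-54.8,0,0,0,13.4],
    [-63.4,-54.8,0,0,0,13.4],
    [-63.4,-54.8,0,0,0,13.4],
    [-63.4,-54.8,0,0,0,13.4],
    [-63.4,-54.8,0,0,0,13.4],
    [-63.4,-54.8,0,0,0,13.4],
    [-63.4,-54.8,0,0,0,13.4],
    [-63.4,-54.8,0,0,0,13.4],
    [-63.4,-54.8,0,0,0,13.4],
    [-63.4,-54.8,0,0,0,13.4],
  ],
  claw=0,
)

```text
time_s: 2.22
tool_pos: [0.5188, 0.1836, 0.2249]
eef_rot: [0.0, -0.707, 0.708, 0.001]
force: [0.0, 0.0, 0.2]
finger_gap: 0.0003
```

>>> carry_out(
  plan=[
    [0,0,6,0,0,0],
    [0,0,12,0,0,0],
    [0,0,17.5,0,0,0],
    [0,0,17.5,0,0,0],
    [0,-1,17.5,0,0,0],
    [0,-1.8,17.5,0,0,0],
    [0,-2.4,17.5,0,0,0],
    [0,-2.9,17.5,0,0,0],
    [0,-3.4,17.5,0,0,0],
    [0,-3.9,17.5,0,0,0],
    [0,-4.4,17.5,0,0,0],
  ],
)

```text
time_s: 3.6
tool_pos: [0.5627, 0.1836, 0.0497]
eef_rot: [-0.0, -0.707, 0.708, 0.001]
force: [-1.5, -1.3, -0.8]
finger_gap: 0.0005
```

>>> carry_out(
  plan=[
    [0,-0.3,0,0,0,0],
    [0,-0.6,0,0,0,0],
    [0,-0.9,0,0,0,0],
    [0,-1.1,0,0,0,0],
    [0,-1.3,0,0,0,0],
    [0,-1.4,0,0,0,0],
    [0,-1.5,0,0,0,0],
  ],
)

```text
time_s: 4.47
tool_pos: [0.5766, 0.1836, 0.0497]
eef_rot: [-0.001, -0.707, 0.708, 0.001]
force: [-4.5, -0.5, 3.1]
finger_gap: 0.0001
```

>>> carry_out(
  plan=[
    [0,-0.1,0,0,0,0],
    [0,-0.2,0,0,0,0],
  ],
)

```text
time_s: 4.72
tool_pos: [0.5767, 0.1836, 0.0497]
eef_rot: [-0.002, -0.707, 0.708, 0.003]
force: [-7.8, -1.6, 5.0]
finger_gap: 0.0004
```

>>> carry_out(
  plan=[
    [0,-0.2,0,0,0,0],
    [0,-0.3,0,0,0,0],
  ],
)

```text
time_s: 4.97
tool_pos: [0.5766, 0.1835, 0.0497]
eef_rot: [-0.005, -0.707, 0.708, 0.005]
force: [-9.9, -0.4, 6.6]
finger_gap: 0.0004
```

>>> carry_out(
  plan=[
    [0,1.5,0,0,0,0],
    [0,3,0,0,0,0],
    [0,3,-5,0,0,0],
    [0,3,-10,0,0,0],
    [0,3,-10,0,0,0],
  ],
)

```text
time_s: 5.6
tool_pos: [0.5509, 0.1844, 0.1546]
eef_rot: [-0.0, -0.707, 0.708, 0.002]
force: [-0.0, 0.2, -0.5]
finger_gap: 0.0007
```

```bash
python3 - <<'E'
from h import *
s=observe();print(s['tool_pos'],s['force'],s['time_s'])
a=camera('top')[:,:,::-1];b=camera('wrist')[:,:,::-1]
cv2.imwrite('pics/v1.png',np.vstack([cv2.resize(a[155:245,95:405],(775,225),interpolation=2),cv2.resize(b,(500,375))[:, :].copy() if 0 else cv2.copyMakeBorder(cv2.resize(b,(480,360)),0,0,0,295,0)]))
E
```

```text
[0.55094047 0.18442918 0.15463865] [-0.00293546  0.15606435 -0.52430598] 5.6
```

View pics/v1.png

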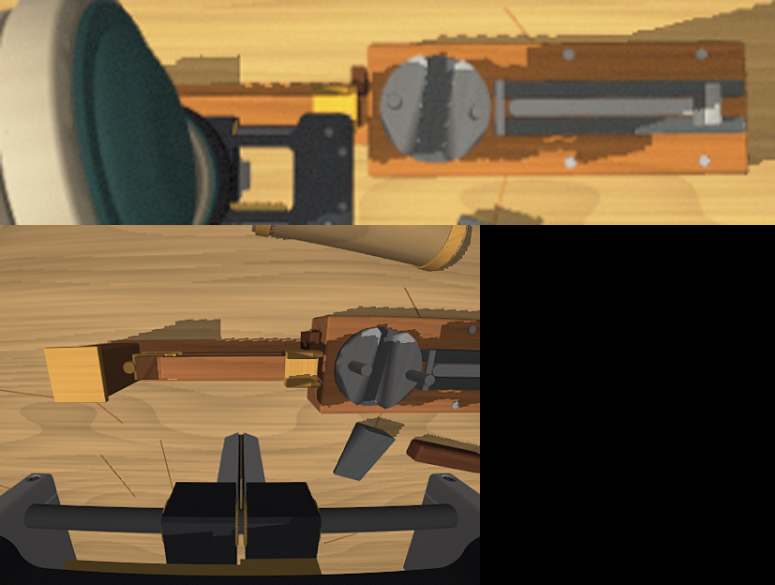

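Gate is shut, with the keeper in line with the disc, which is still at about 1.43 rad. Next I'll push the left-hand peg towards +x.

>>> carry_out(
  plan=[
    [5,-1.5,0,0,0,0],
    [10.6,-2.9,0,0,0,0],
    [10.6,-2.9,0,0,0,0],
    [10.6,-2.9,2.5,0,0,0],
    [10.6,-2.9,4.8,0,0,0],
    [10.6,-2.9,4.8,0,0,0],
    [10.6,-3.5,4.8,0,0,0],
    [10.6,-4,4.8,0,0,0],
    [10.6,-4.4,4.8,0,0,0],
    [10.6,-4.8,4.8,0,0,0],
    [10.6,-5.2,4.8,0,0,0],
    [10.6,-5.5,4.8,0,0,0],
    [10.6,-5.5,4.8,0,0,0],
  ],
)

```text
time_s: 7.32
tool_pos: [0.6017, 0.0771, 0.1014]
eef_rot: [-0.005, -0.707, 0.708, 0.005]
force: [-2.7, -1.5, 0.7]
finger_gap: 0.0004
```

>>> carry_out(
  plan=[
    [0,1.5,0,0,0,0],
    [0,1.5,-0.5,0,0,0],
    [-2.5,1.5,-0.5,0,0,0],
    [-2.5,1.5,-0.5,0,0,0],
    [-2.5,-2,-0.5,0,0,0],
    [-2.5,-2,-0.5,0,0,0],
    [-1.8,-2.1,-0.5,0,0,0],
    [-1.1,-2.1,-0.5,0,0,0],
    [-0.5,-2.2,-0.5,0,0,0],
    [0,-2.3,-0.5,0,0,0],
    [0.3,-2.4,-0.5,0,0,0],
    [0.6,-2.4,-0.5,0,0,0],
    [0.8,-2.4,-0.5,0,0,0],
    [0.8,-2.4,-0.5,0,0,0],
  ],
)

```text
time_s: 9.07
tool_pos: [0.6251, 0.0685, 0.1061]
eef_rot: [-0.005, -0.706, 0.708, 0.005]
force: [0.5, 0.6, 1.1]
finger_gap: 0.0004
```

```bash
python3 - <<'E'
from h import *
s=observe();print(s['tool_pos'],s['force'],s['time_s'])
cv2.imwrite('pics/v2.png',camera('wrist')[:,:,::-1])
E
```

```text
[0.62511147 0.06850582 0.10610465] [0.53382408 0.64454625 1.0565915 ] 9.075
```

View pics/v2.png

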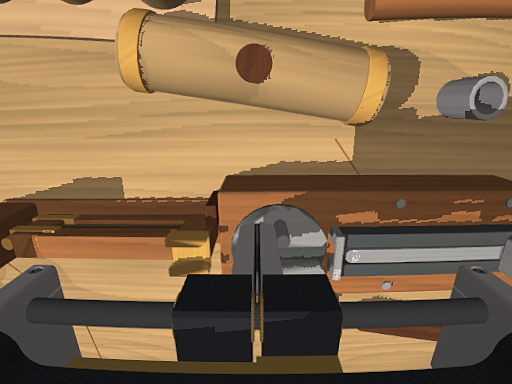

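>>> carry_out(
  plan=[
    [-1,0,0,0,0,0],
    [-1,0,-4,0,0,0],
    [-1,0,-5,0,0,0],
    [5,1,-5,0,0,0],
    [11,2,-5,0,0,0],
    [17,2.6,-5,0,0,0],
    [23,2.6,-5,0,0,0],
    [24.3,2.6,-5,0,0,0],
    [24.3,2.6,-5,0,0,0],
  ],
)

```text
time_s: 10.25
tool_pos: [0.5987, -0.1745, 0.1556]
eef_rot: [-0.006, -0.706, 0.708, 0.006]
force: [0.2, 0.3, -0.3]
finger_gap: 0.0003
```

```bash
python3 - <<'E'
from h import *
s=observe();print(s['tool_pos'],s['force'],s['time_s'])
a=camera('top')[:,:,::-1];cw=get_calibration('wrist');b=camera('wrist')[:,:,::-1]
cv2.imwrite('pics/t3.png',a);cv2.imwrite('pics/w3.png',b)
A=cv2.resize(a[165:235,225:415],None,fx=4.2,fy=4.2,interpolation=2)
B=cv2.resize(b[150:320],None,fx=798/512,fy=798/512,interpolation=2)
cv2.imwrite('pics/v3.png',np.vstack([A,B[:, :798]]));print(A.shape,B.shape)
E
```

```text
[ 0.59867992 -0.17453067  0.15563816] [ 0.15725764  0.28811569 -0.2596038 ] 10.25
(294, 798, 3) (265, 798, 3)
```

View pics/v3.png

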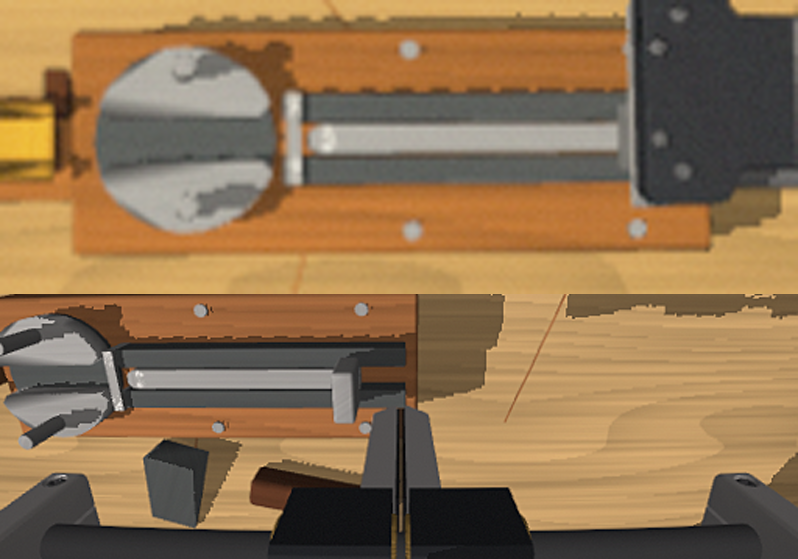

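The slot now lines up with the bar: the slot centre and the bar are both at row ≈138, and the peg tops are at (181,65) and (187,208). The fingertip is behind the thumb piece, so I'll go down and push.

>>> carry_out(
  plan=[
    [0,0,2.5,0,0,0],
    [0,0,4.8,0,0,0],
    [0,0,4.8,0,0,0],
    [-0.8,0,4.8,0,0,0],
    [-1.4,0,4.8,0,0,0],
    [-1.9,0,4.8,0,0,0],
    [-2.4,0,4.8,0,0,0],
    [-2.9,0,4.8,0,0,0],
    [-3.4,0,4.8,0,0,0],
    [-3.9,0,4.8,0,0,0],
    [-4.4,0,4.8,0,0,0],
  ],
)

```text
time_s: 11.72
tool_pos: [0.5983, -0.1284, 0.1081]
eef_rot: [-0.005, -0.707, 0.707, 0.006]
force: [0.3, -2.8, 1.8]
finger_gap: 0.0005
```

>>> carry_out(
  plan=[
    [-0.6,0,0,0,0,0],
    [-1.2,0,0,0,0,0],
    [-1.8,0,0,0,0,0],
    [-2.4,0,0,0,0,0],
    [-3,0,0,0,0,0],
    [-3.6,0,0,0,0,0],
    [-4.2,0,0,0,0,0],
    [-4.8,0,0,0,0,0],
    [-5.4,0,0,0,0,0],
    [-6,0,0,0,0,0],
    [-6.6,0,0,0,0,0],
    [-7.2,0,0,0,0,0],
    [-7.8,0,0,0,0,0],
    [-8.4,0,0,0,0,0],
  ],
)

```text
time_s: 13.48
tool_pos: [0.5981, -0.044, 0.108]
eef_rot: [-0.005, -0.707, 0.707, 0.006]
force: [-0.5, -2.1, 1.7]
finger_gap: 0.0007
```

>>> carry_out(
  plan=[
    [-0.3,0,0,0,0,0],
    [-0.6,0,0,0,0,0],
    [-0.9,0,0,0,0,0],
    [-1.2,0,0,0,0,0],
  ],
)

```text
time_s: 13.98
tool_pos: [0.5981, -0.0319, 0.108]
eef_rot: [-0.005, -0.707, 0.707, 0.006]
force: [-0.0, -2.1, 1.3]
finger_gap: 0.0006
```

>>> carry_out(
  plan=[
    [-0.2,0,0,0,0,0],
    [-0.4,0,0,0,0,0],
    [-0.6,0,0,0,0,0],
    [-0.8,0,0,0,0,0],
  ],
)

```text
time_s: 14.48
tool_pos: [0.5981, -0.0246, 0.1081]
eef_rot: [-0.006, -0.707, 0.707, 0.005]
force: [-1.2, -6.4, 1.7]
finger_gap: 0.0004
```

>>> carry_out(
  plan=[
    [-0.2,0,0,0,0,0],
    [-0.4,0,0,0,0,0],
  ],
)

```text
time_s: 14.72
tool_pos: [0.5981, -0.0244, 0.1082]
eef_rot: [0.009, 0.708, -0.707, -0.003]
force: [-2.0, -13.7, 1.8]
finger_gap: 0.0006
```

>>> carry_out(
  plan=[
    [-0.3,0,0,0,0,0],
    [-0.3,0,0,0,0,0],
  ],
)

```text
time_s: 14.98
tool_pos: [0.5981, -0.0244, 0.1082]
eef_rot: [0.011, 0.708, -0.706, -0.001]
force: [-1.0, -9.4, 0.9]
finger_gap: 0.0006
```

>>> carry_out(
  plan=[
    [1.5,0,0,0,0,0],
    [3,0,0,0,0,0],
    [3,0,-5,0,0,0],
    [3,0,-10,0,0,0],
    [9,0,-13,0,0,0],
    [15,0,-13,0,0,0],
    [20,0,-13,0,0,0],
    [20,0,-13,0,0,0],
  ],
)

```text
time_s: 15.98
tool_pos: [0.6005, -0.2266, 0.2405]
eef_rot: [-0.011, -0.706, 0.708, 0.001]
force: [-0.2, 0.9, -1.0]
finger_gap: 0.0005
```

```bash
python3 - <<'E'
from h import *
s=observe();print(s['tool_pos'],s['force'],s['time_s'])
a=camera('top')[:,:,::-1];b=camera('scene')[:,:,::-1]
A=cv2.resize(a[165:235,95:405],None,fx=2.57,fy=2.57,interpolation=2)
B=cv2.resize(b[160:300,120:400],None,fx=2.5,fy=2.5,interpolation=2)
B=cv2.copyMakeBorder(B,0,0,0,A.shape[1]-B.shape[1],0)
cv2.imwrite('pics/v4.png',np.vstack([A,B]))
E
```

```text
[ 0.60049605 -0.22658328  0.24047917] [-0.23255705  0.93311177 -0.96672002] 15.975
```

View pics/v4.png

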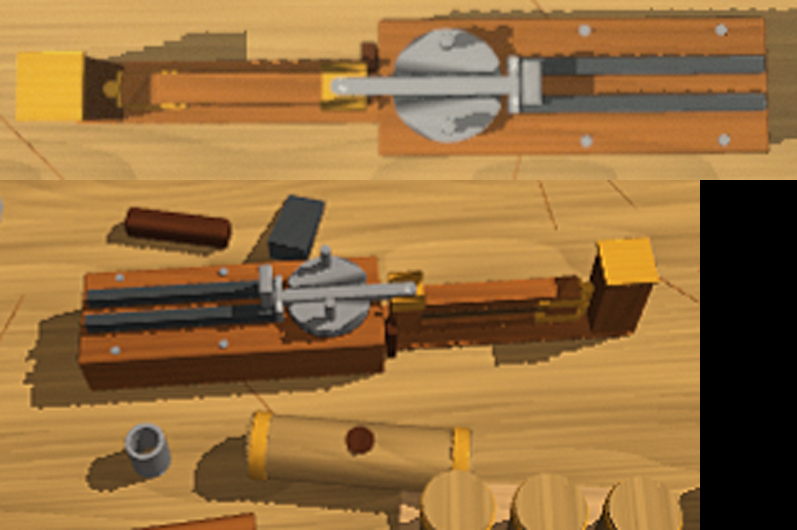

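The gate is shut and the bar runs through the slot. Its nose is deep in the keeper (≈(340,86)), the thumb piece is up at the strap, and the loose parts look unmoved.

```bash
python3 -c "
from rig import *
print(hand_in())"
```

```text
the job is handed in; nothing more can be done
None
```

The gate is locked, and I handed the job in at about 16 s of the 64 s allowed. All moves were pushes with the closed fingertips, in the order asked:

1. **Gate:** I pushed its front face until it stopped against the hard stop, at about 10 N.
2. **Disc:** I turned it about 1.43 rad clockwise by one peg in two pushes, at about 3 N. The picture then showed the slot in line with the bar.
3. **Bar:** I pushed it by the thumb piece through the slot until it stopped at about 14 N. Further pressing did not move it.

These forces are the readings at the end of each move; I did not log any peaks in between.

- **Last pictures:** the top and scene views show the gate shut and the bar through the slot, with its nose in the brass keeper and the thumb piece up against the strap. The mallet parts look where they were, and the arm was lifted clear.
- **Measurements:** the bar's stop puts the nose about 82 mm from the disc axis. That is inside the keeper, which spans about 56–88 mm.
- **Small disagreement:** the gate stopped about 2 mm short of the fingertip position I had worked out. I took this as calibration and finger-size error, since the pictures show it shut.

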